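# Close the cryobox and hold it in the reader's corner

## Task

Put the lid fully down on the small cryobox while it stands on the bench. Then set the closed box upright on the glass of the tube-code reader and press it into the corner of the two steel guide strips, long side flat against the far strip and end flat against the side strip, and finish while still holding it there, pressed against both strips at once, as for a scan. Keep the box upright and leave the other things on the bench where they are.

Things in the scene. Friction and masses are not known exactly. Their poses are not given: they have to be found in the camera images.
- box_mid (a point): the small open cryobox: grey plastic base 54 mm (x) by 84 mm (y), blue-capped vials fixed in it, about 0.16 kg, on the bench. Outer walls 34 mm high, then a ledge 5 mm wide all round and a lip (44 by 74 mm outside) rising to 42 mm; caps reach 47 mm. This point: on its centre line, 21 mm above its underside; y is its long direction, z up; a half turn about z makes no difference
- lid_mid (a point): the cryobox's lid: pale plastic cap 52 mm (x) by 82 mm (y) by 18 mm high, walls 2 mm, open below, about 35 g, lying open side down on the bench. This point: its centre, 9 mm above its rim; y is its long direction, z up. It goes over the box's lip with 2 mm play all round, either way round (half turn); fully down, this point is 22 mm above the box's point
- cryobox: the small cryobox's base itself; origin at the centre of its underside, axes as for box_mid. With the lid fully down (rim on the ledge, sides 1 mm inside the base's) the closed box is 52 mm high
- lid: the lid itself; origin at the centre of its open rim, axes as for lid_mid
- reader: the tube-code reader: pale flat instrument 210 mm (x) by 240 mm (y) by 80 mm high, fixed to the bench, front panel to its -x. Flat top with a dark-framed glass window (98 by 140 mm). Two dark steel guide strips on the top, 12 mm wide, 8 mm high, form an inside corner at the window; the other two sides are open. Glass and strips are smooth (friction with the box about 0.25). Origin: centre of its underside
- corner (a point): inside corner of the two guide strips, 80 mm above the bench, where their inner faces meet at glass level; axes as the reader's. The far strip runs from here to +y and stops things moving to +x; the side strip runs from here to -x and stops things moving to -y. A box home in the corner, long side on the far strip, has its centre 27 mm to -x and 42 mm to +y of here
- guide_far: the far guide strip, 160 mm long along y, 8 mm high; origin at the middle of its inner face, on the glass level; its inner face looks to -x
- guide_side: the side guide strip, 118 mm long along x, 8 mm high; origin at the middle of its inner face, on the glass level; its inner face looks to +y
- tube_rack: a pink rack 88 by 210 by 82 mm with capped tubes up to 118 mm, to be left alone; origin at the centre of its underside
- big_cryobox: a large closed cryobox 132 by 132 by 53 mm, to be left alone; origin at the centre of its underside
- petri_dish: a round closed Petri dish 62 mm across, 15 mm high, to be left alone; origin at the centre of its underside
- caliper: a yellow and black caliper lying flat, 225 mm long (y), 10 mm thick, to be left alone; origin at the centre of its underside
- forceps: steel forceps lying flat, 130 mm long (y), 7 mm thick, to be left alone; origin at the centre of its underside
- media_bottle: a bottle 70 mm across, 140 mm high, to be left alone; origin at the centre of its underside
- tip_box: a closed pipette-tip box 81 by 121 by 63 mm, to be left alone; origin at the centre of its underside

How it is judged:
By the outcome, as a careful person would: the job done as asked, in the order asked, and still so for the second after the job is handed in, while the arm keeps its last pose, push and grip.
It also fails if it takes over 56 s, if anything falls off the work surface, if the arm or the gripper's body presses on something with over 40 N, if the wrist force passes 120 N, or if a joint passes its speed limit or range.

## Robot

A 7-joint arm with a two-finger parallel gripper is mounted at the origin on the work surface. World frame = base frame: x ahead of the robot, y to its left, z up, the work surface at z = 0. Lengths are in m, angles in rad, forces in N, time in s.
With the tool pointing down it reaches from about 0.4 to 0.875 m from the base axis. Payload 19.3 kg.
Tool frame: the origin (TCP) lies midway between the tips of the shut fingers; the grasp point (between the pads) lies 19 mm behind it; z points along the fingers, y is the line along which they close (so a half turn about z gives the same grasp; the last joint's range is limited). The gripper opens to 85 mm and grips with 20 to 120 N. Pads are 22 mm wide; open, the fingers measure 114 mm over their backs; the gripper's body (76 mm by 85 mm) begins 54 mm behind the grasp point. The pads swing forward as they close: fully open they stand 13 mm farther back than shut.
Start: joints at [-0.07, 0.521, -0.036, 1.599, 0.021, 1.021, -0.113], TCP at [0.625, -0, 0.196] pointing down, gripper open.
Joint ranges: [-2.91, 2.91], [-0.3, 2.13], [-1.5, 1.42], [0.17, 2.43], [-1.26, 4.41], [0.16, 1.93], [-2.52, 2.52]. Speed limits (rad/s): [1.89, 1.89, 2.39, 2.39, 3.01, 3.01, 3.01].

## Interface

Orientations are given as [roll, pitch, yaw] about the fixed x, y, z axes, in that order (R = Rz(yaw) Ry(pitch) Rx(roll)).
In Python, from workcell import * gives the robot as it stands.
- The arm moves only by the shell command python3 -m creep 'ROWS' [FORCE]. ROWS is JSON, a list that holds one entry, the list of rows, each a list of 7 numbers: the closure, from -1 (fully open) to 1 (shut), then the shift along the tool's x, y, z in m, then the turn, a rotation vector about the tool's x, y, z in degrees. A call has 1 to 10 rows; each row shifts and turns the commanded pose from where the row before left it, along the tool's axes as they then stand; what a row does not reach is not made up. A row lasts 1/10 s, in which the tool goes at most 50 mm and 8.59 degrees, less where a joint would pass 70% of its speed; a pose out of reach is approached as far as the arm can. A call is refused whole if a number of a shift passes 0.05 or a number of a turn 8.59, either way. A call with a gripper value outside its range is refused whole. The fingers move at their own pace and stop on an object; FORCE is the grip in N (left out, the last holds). Time passes only in rows, so rows that do not move let the fingers close. It gives the time, the measured TCP pose, the force, the opening and the grip force at its end, in the units of the state.
- observe(): the state, without advancing time (a new reading comes with each control period).
- grab_frame(name): name is "scene" or "side" or "wrist"; returns a dict with "image" (384x512x3 uint8, red, green, blue), "range_z" (384x512 float32, m along the optical axis (not along the pixel's ray), 0 where there is no reading), "fx", "fy", "cx", "cy" (pixels), "R" (3x3) and "t" (3): a world point X has camera coordinates R X + t; the wrist camera has in their place "T_tool_cam" (4x4, takes a point from camera to tool coordinates, whose origin is the TCP and whose axes are the flange's). Camera axes: x right, y down, z forward; pixel columns grow to the right and rows downward; lengths in m; the calibration is good to about 2 mm. A picture is of the moment at which its call begins: read the wrist's pose just before it.
- job_done(): hands the job in; it is judged then, once.
Trained networks look in a picture, given as the dict that the camera call returned (one of the last four; its "shot" number tells which), for a name from the list of things; names that differ only in an ending like _2 or _b are one class to them, and where a whole thing is asked for, a point or a joint stands for the part that bears it (a point fixed in the world has none). Each returns a list of dicts, best first, with "confidence" (0 to 1); they miss things now and then, are a little off and sometimes report something else, mostly with a low value. They report only what shows in the picture. A call takes as long as a camera call.
- find_in(picture, thing): "extent" ([centre column, centre row, width, height] in pixels, round what is visible of it).
- outline_of(picture, thing): "region" (384x512 bool, what is visible of it) and "extent" ([centre column, centre row, width, height] in pixels, round what is visible of it).
- tip_of(picture, thing): "position" ([column, row] in pixels: a listed point, or the origin of a listed thing).
The state is a dict: "clock": time; "qpos": joint angles; "qd": joint speeds; "joint_efforts": joint torques, N m; "position": TCP position; "tool_rot": TCP orientation; "force": force on the tool from outside, world axes, zero at the start; "moment": the same for the moment, N m; "grip_width": finger opening in m; "finger_force": force on a finger pad.
Only numpy, scipy, OpenCV 4.12 (cv2) and the standard library are available. Lean on these libraries where they do the work, as an engineer would, in place of code of your own. Each camera call takes 0.05 s, during which the arm holds its last target. There are 200 camera calls.

## Working session

There is one attempt and no reset: what is moved stays moved. The work goes in short steps, Python scripts to look and compute and a shell command to move; the robot and the scene stay as the last step left them, time stands still between calls to the robot, and variables do not carry over. Pictures are saved under pics/ and viewed, at most 10 in all, crops included, and the job is handed in when it is done.

```bash
mkdir -p pics
cat > h.py <<'E'
from workcell import *
import numpy as np, cv2
from scipy.spatial.transform import Rotation as Ro
def save(p,n): cv2.imwrite('pics/'+n,p['image'][:,:,::-1])
def cloud(p):
    z=p['range_z'];v,u=np.indices(z.shape)
    c=np.stack([(u-p['cx'])/p['fx']*z,(v-p['cy'])/p['fy']*z,z],-1)
    if 'R' in p: w=(c-np.array(p['t']))@np.array(p['R'])
    else:
        T=np.array(p['T_tool_cam']);c=c@T[:3,:3].T+T[:3,3]
        s=p['st'];w=c@Ro.from_euler('xyz',s['tool_rot']).as_matrix().T+np.array(s['position'])
    w[z==0]=np.nan
    return w
def wrist():
    s=observe();p=grab_frame('wrist');p['st']=s;return p
def rect(w,m,zlo,zhi):
    q=w[m];q=q[(q[:,2]>zlo)&(q[:,2]<zhi)]
    if len(q)<20:return None
    r=cv2.minAreaRect((q[:,:2]*1000).astype(np.float32))
    return r,len(q),np.median(q[:,2])
E
python3 - <<'E'
from h import *
s=observe();print(s)
p=grab_frame('scene');q=grab_frame('side');w_=wrist()
save(p,'a.png');cv2.imwrite('pics/ab.png',cv2.resize(np.vstack([p['image'],q['image']])[:,:,::-1],None,fx=.75,fy=.75)) 
for n,pp in(('scene',p),('side',q),('wrist',w_)):
    w=cloud(pp)
    for t in('cryobox','lid','reader','guide_far','guide_side','tube_rack','big_cryobox','petri_dish','caliper','forceps','media_bottle','tip_box'):
        for o in outline_of(pp,t)[:1]:
            c=w[o['region']];print(n,t,round(o['confidence'],2),np.round(o['extent']),np.round(np.nanmedian(c,0),3),np.round(np.nanpercentile(c,[2,98],axis=0),3).tolist())
print(observe()['clock'])
E
```

```text
{'clock': 0.0, 'qpos': array([-0.07020431,  0.52202398, -0.03630349,  1.60002256,  0.02117369,
        1.02113827, -0.11278952]), 'qd': array([ 0.00213898,  0.00071549,  0.0004336 , -0.00026218, -0.00101489,
       -0.00175156,  0.00123285]), 'joint_efforts': array([-4.24098413e-03, -9.27110124e+01,  1.97758444e+00, -3.69928443e+01,
        1.76317629e-02,  8.19846697e-03, -6.58496788e-05]), 'position': array([ 6.24595045e-01, -4.62983432e-05,  1.95414618e-01]), 'tool_rot': array([-3.14038711e+00,  7.80998945e-05,  1.57076696e+00]), 'force': array([0.00042213, 0.00437495, 0.01624387]), 'moment': array([ 0.03023993, -0.0088602 ,  0.02888943]), 'finger_force': 0.0, 'grip_width': 0.08556161481837973}
scene cryobox 0.88 [328. 179.  32.  26.] [0.515 0.265 0.035] [[0.445, 0.229, 0.001], [0.531, 0.327, 0.049]]
scene lid 0.64 [174. 228.  98.  82.] [ 0.598 -0.218  0.081] [[0.454, -0.337, 0.017], [0.676, -0.098, 0.09]]
scene reader 0.89 [178. 228. 114.  81.] [ 0.598 -0.218  0.081] [[0.452, -0.337, 0.008], [0.677, -0.096, 0.09]]
scene guide_far 0.77 [168. 231.  69.  10.] [ 0.612 -0.224  0.088] 
[... 2219 characters left out ...]
 0.006], [0.418, -0.38, 0.065]]
wrist lid 0.9 [77. 49. 78. 96.] [0.448 0.118 0.017] [[0.412, 0.076, -0.001], [0.481, 0.156, 0.019]]
wrist reader 0.68 [207. 300. 204. 146.] [ 0.584 -0.127  0.079] [[0.485, -0.204, 0.019], [0.676, -0.077, 0.087]]
wrist guide_far 0.59 [254. 340.  13.  44.] [ 0.626 -0.172  0.087] [[0.617, -0.196, 0.082], [0.634, -0.153, 0.088]]
wrist tube_rack 0.62 [411. 236. 126. 195.] [ 0.778 -0.036  0.08 ] [[0.731, -0.142, 0.003], [0.83, 0.021, 0.117]]
wrist big_cryobox 0.95 [390.  22. 161.  42.] [0.742 0.135 0.052] [[0.681, 0.123, 0.006], [0.809, 0.151, 0.053]]
wrist caliper 0.52 [254. 340.  20.  45.] [ 0.626 -0.173  0.087] [[0.617, -0.198, 0.08], [0.634, -0.153, 0.088]]
1.95
```

```bash
cat > m.py <<'E'
from h import *
def line(p,n,zlo,zhi,w):
    for o in outline_of(p,n)[:1]:
        r=rect(w,o['region'],zlo,zhi);print(n,round(o['confidence'],2),r)
E
python3 - <<'E'
from m import *
for n in('scene','side'):
    p=grab_frame(n);w=cloud(p);print(n)
    for a in(('cryobox',.028,.06),('lid',.012,.03),('reader',.07,.1),('guide_far',.085,.1),('guide_side',.085,.1)): line(p,*a,w)
    save(p,n+'1.png')
    # whole-window height slices
    for nm,b,z in(('lid',(.39,.50,.05,.18),(.012,.03)),('box',(.43,.58,.2,.34),(.030,.06)),('strips',(.42,.7,-.36,-.08),(.085,.1))):
        m=(w[...,0]>b[0])&(w[...,0]<b[1])&(w[...,1]>b[2])&(w[...,1]<b[3]);print(nm,rect(w,m,*z))
E
```

```text
scene
cryobox 0.59 (((499.6230773925781, 271.44415283203125), (57.37124252319336, 85.38665771484375), 8.618330001831055), 372, np.float64(0.042082732774471276))
lid 0.93 (((442.5010070800781, 117.78804779052734), (81.71990966796875, 55.31501007080078), 67.70755767822266), 291, np.float64(0.018924243649620903))
reader 0.82 (((553.6077880859375, -211.980712890625), (238.39918518066406, 212.86871337890625), 78.34136962890625), 5465, np.float64(0.08140159282618661))
guide_far 0.86 (((611.686767578125, -231.5675048828125), (159.56936645507812, 15.872498512268066), 77.87432098388672), 296, np.float64(0.08878172531415748))
guide_side 0.66 (((535.5353393554688, -291.3724365234375), (13.077323913574219, 115.32691955566406), 78.70735168457031), 156, np.float64(0.08920273027446335))
lid (((442.5010070800781, 117.78804779052734), (81.71990966796875, 55.31501007080078), 67.70755767822266), 291, np.float64(0.018924243649620903))
box (((499.6203308105469, 271.4622497558594), (57.37124252319336, 85.3499984741211), 8.618330001831055), 358, np.float64(0.04273268210438594))
strips (((555.7279052734375,
[... 500 characters left out ...]
441406, 208.3125457763672), 78.42803955078125), 6021, np.float64(0.07954930195941913))
guide_far 0.75 (((611.5419921875, -236.13446044921875), (150.01544189453125, 13.222052574157715), 78.27388763427734), 206, np.float64(0.08728363236682057))
guide_side 0.74 None
lid (((443.4259033203125, 118.42269897460938), (87.699462890625, 51.84081268310547), 66.70672607421875), 340, np.float64(0.01746384132257178))
box (((500.435791015625, 270.8996887207031), (55.841243743896484, 85.9851303100586), 8.63076114654541), 290, np.float64(0.041763431254301944))
strips (((556.1506958007812, -218.36065673828125), (166.81202697753906, 129.48672485351562), 77.98819732666016), 420, np.float64(0.08735152141269831))
```

View pics/ab.png

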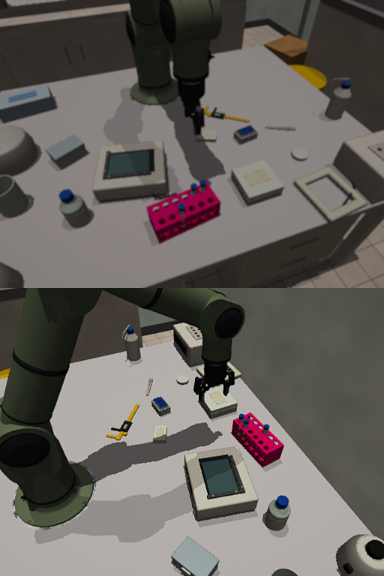

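```bash
python3 -m creep '[[[-1,0.03,-0.0454,0,0,0,0],[-1,0.03,-0.0454,0,0,0,0],[-1,0.03,-0.0454,0,0,0,0],[-1,0.028,-0.0454,0,0,0,0],[-1,0,0,0,0,0,7.67],[-1,0,0,0,0,0,7.67],[-1,0,0,0,0,0,7.66],[-1,0,0,0,0,0,0],[-1,0,0,0,0,0,0]]]' 25
cat > near.py <<'E'
from m import *
p=wrist();w=cloud(p);s=p['st'];print(s['position'],np.degrees(s['tool_rot']))
line(p,'lid',.012,.03,w);line(p,'cryobox',.03,.06,w);line(p,'cryobox',.039,.06,w)
save(p,'n%d.png'%p['shot'])
E
python3 near.py; ls pics
```

```text
clock: 3.45
position: [0.4573, 0.109, 0.196]
tool_rot: [3.142, -0.0, 1.174]
force: [-0.1, -0.0, -0.5]
grip_width: 0.0855
finger_force: 0.0
[0.45731681 0.10903912 0.19603766] [ 1.79995205e+02 -1.98234792e-03  6.72445543e+01]
lid 0.71 (((507.79046630859375, 248.416015625), (45.288421630859375, 52.7640495300293), 88.41622161865234), 313, np.float64(0.02036417032778573))
cryobox 0.75 (((503.72265625, 251.9866943359375), (54.247833251953125, 43.89070129394531), 8.325464248657227), 1843, np.float64(0.039967438029767544))
cryobox 0.75 (((503.4971618652344, 252.17660522460938), (43.80207061767578, 34.14195251464844), 8.347219467163086), 1012, np.float64(0.04523515362934073))
a.png
ab.png
n6.png
scene1.png
side1.png
```

View pics/n6.png

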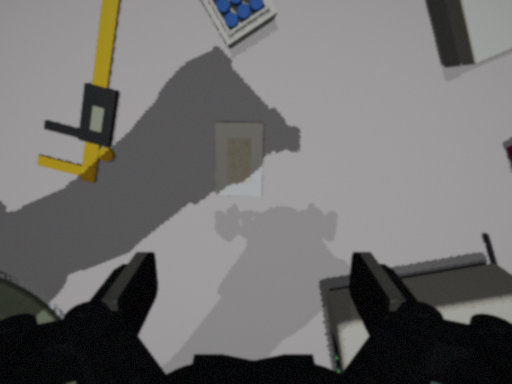

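Run:
```python
from h import *
p=wrist();w=cloud(p)
m=(w[...,0]>.37)&(w[...,0]<.51)&(w[...,1]>.04)&(w[...,1]<.19)
print(rect(w,m,.012,.03),rect(w,m,.015,.022))
v,u=np.where(m&(w[...,2]>.012)&(w[...,2]<.03));print(u.min(),u.max(),v.min(),v.max())
```

```text
(((443.8648376464844, 117.88641357421875), (82.39588928222656, 51.97896194458008), 66.32548522949219), 3510, np.float64(0.01708457819483712)) (((443.8648376464844, 117.88641357421875), (82.39588928222656, 51.97896194458008), 66.32548522949219), 3490, np.float64(0.01708751709632325))
215 263 122 196
```

```bash
python3 -m creep '[[[-1,0.003,-0.0158,0,0,0,0.9],[-1,0,0,0,0,0,0],[-1,0,0,0.045,0,0,0],[-1,0,0,0.045,0,0,0],[-1,0,0,0.045,0,0,0],[-1,0,0,0.035,0,0,0],[-1,0,0,0.015,0,0,0],[-1,0,0,0,0,0,0],[-1,0,0,0,0,0,0]]]' 25
```

```text
clock: 4.6
position: [0.4443, 0.1177, 0.0113]
tool_rot: [-3.142, 0.0, 1.154]
force: [-0.4, 0.3, 0.2]
grip_width: 0.0851
finger_force: 0.0
```

```bash
python3 -m creep '[[[-1,0,0,0.01,0,0,0],[-1,0,0,0,0,0,0],[1,0,0,0,0,0,0],[1,0,0,0,0,0,0],[1,0,0,0,0,0,0],[1,0,0,0,0,0,0],[1,0,0,0,0,0,0],[1,0,0,0,0,0,0]]]' 25
```

```text
clock: 5.4
position: [0.4439, 0.1179, 0.001]
tool_rot: [3.142, -0.0, 1.154]
force: [-1.0, -0.1, -0.5]
grip_width: 0.0001
finger_force: 0.0
```

Run:
```python
from h import *
p=wrist();save(p,'w2.png');q=grab_frame('side');save(q,'s2.png')
a=q['image'][180:330,140:340];cv2.imwrite('pics/c2.png',np.hstack([cv2.resize(p['image'],(400,300)),cv2.resize(a,(400,300))])[:,:,::-1])
```

```text
(no output)
```

View pics/c2.png

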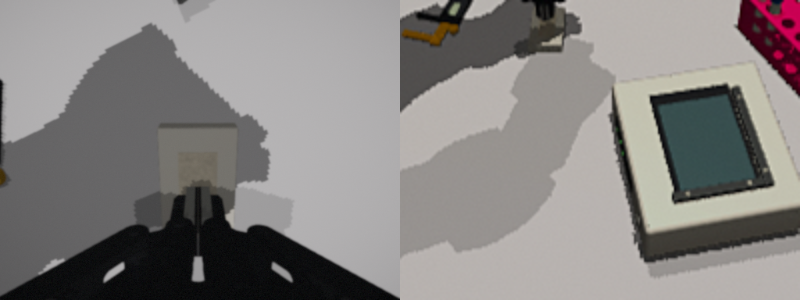

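Run:
```python
from h import *
for p in(wrist(),grab_frame('side'),grab_frame('scene')):
    w=cloud(p);m=(w[...,0]>.37)&(w[...,0]<.53)&(w[...,1]>.04)&(w[...,1]<.19)
    q=w[m];print(rect(w,m,.01,.03),np.histogram(q[:,2],bins=np.arange(-.01,.08,.005)))
p=wrist();print(np.array(p['T_tool_cam']).round(3));w=cloud(p)
print(w[120:384:12,256].round(3))
```

```text
(((445.7198181152344, 122.16539001464844), (73.87303924560547, 52.09253692626953), 66.22285461425781), 9475, np.float64(0.017021078006890955)) (array([    0, 42617,  2179,   193,   219,  9256,     0,     0,     0,
          27,   228,   313,   366,   377,   449,   302,   688]), array([-0.01 , -0.005,  0.   ,  0.005,  0.01 ,  0.015,  0.02 ,  0.025,
        0.03 ,  0.035,  0.04 ,  0.045,  0.05 ,  0.055,  0.06 ,  0.065,
        0.07 ,  0.075]))
(((443.2596435546875, 117.91207885742188), (86.16651916503906, 52.34236145019531), 66.1946792602539), 288, np.float64(0.017503405408387546)) (array([ 21, 752, 551,  30,  45, 213,  30,   0,   0,   1,   8,   8,  11,
        12,  12,   9,  11]), array([-0.01 , -0.005,  0.   ,  0.005,  0.01 ,  0.015,  0.02 ,  0.025,
        0.03 ,  0.035,  0.04 ,  0.045,  0.05 ,  0.055,  0.06 ,  0.065,
        0.07 ,  0.075]))
(((442.5188903808594, 118.05270385742188), (81.53646850585938, 56.203338623046875), 66.11683654785156), 314, np.float64(0.01915932994855686)) (array([  0, 256, 926,  40,  30, 195,  89,   0,   0,   1,   4,  10,   7,
         8,   7,   5,   1]), array([-0.01 , -0.005,  0.   ,  0.005,  0.01 ,  0.015,  0.02 ,  0.025,
        0.03 ,  0.035,  0.04 ,  0.045,  0.05 ,  0.055,  0.06 ,  0.065,
        0.07 ,  0.075]))
[[ 0.001 -0.955 -0.296  0.076]
 [ 1.     0.001 -0.001 -0.   ]
 [ 0.001 -0.296  0.955 -0.177]
 [ 0.     0.     0.     1.   ]]
[[ 0.47   0.173 -0.002]
 [ 0.467  0.168 -0.001]
 [ 0.465  0.162 -0.001]
 [ 0.462  0.156 -0.001]
 [ 0.461  0.153  0.017]
 [ 0.458  0.147  0.016]
 [ 0.456  0.142  0.016]
 [ 0.453  0.136  0.018]
 [ 0.451  0.13   0.017]
 [ 0.448  0.124  0.018]
 [ 0.45   0.128  0.041]
 [ 0.449  0.128  0.052]
 [ 0.449  0.128  0.063]
 [ 0.449  0.128  0.072]
 [ 0.447  0.124  0.072]
 [ 0.446  0.12   0.073]
 [ 0.444  0.115  0.073]
 [ 0.441  0.11   0.073]
 [ 0.414  0.046 -0.002]
 [ 0.41   0.037 -0.002]
 [ 0.449  0.127  0.11 ]
 [ 0.449  0.129  0.115]]
```

Run:
```python
from h import *
p=wrist();w=cloud(p);s=p['st'];print(s['position'])
R=Ro.from_euler('xyz',s['tool_rot']).as_matrix();t=(w-s['position'])@R
for c in range(226,290,6):
    i=[r for r in range(384) if t[r,c,2]<-.022]
    i=[r for r in i if abs(t[r,c,0])<.03];print(c,i[0] if i else None,t[i[0],c].round(4) if i else '', t[i[0]-2,c].round(4))
```

```text
[0.443924   0.11785494 0.00099337]
226 251 [ 0.0071 -0.0123 -0.0425] [-0.0047 -0.0146 -0.0171]
232 249 [ 0.0073 -0.0097 -0.0409] [-0.0037 -0.0114 -0.0167]
238 249 [ 0.0071 -0.007  -0.0405] [-0.0035 -0.0082 -0.0172]
244 239 [ 0.011  -0.0043 -0.0383] [ 0.0022 -0.005  -0.0169]
250 239 [ 0.0116 -0.0016 -0.0394] [ 0.002  -0.0018 -0.0165]
256 239 [ 0.011   0.0012 -0.0382] [ 0.0023  0.0014 -0.0172]
262 239 [ 0.0114  0.0039 -0.039 ] [ 0.0026  0.0045 -0.0178]
268 240 [ 0.0112  0.0066 -0.0397] [ 0.001   0.0078 -0.0156]
274 249 [ 0.0069  0.0094 -0.04  ] [-0.0033  0.0109 -0.0175]
280 250 [ 0.0073  0.012  -0.0418] [-0.0051  0.0144 -0.0151]
286 263 [ 0.0072  0.0136 -0.0535] [-0.013   0.0178 -0.015 ]
```

The shut fingertips show up 38 mm behind the reported TCP, about 20 mm above the lid, so the grasp closed on air and the lid hasn't moved. I'll reopen, go lower while watching the force, and close again.

```bash
python3 -m creep '[[[-1,0,0,0,0,0,0],[-1,0,0,0,0,0,0],[-1,0,0,0,0,0,0],[-1,0,0,0,0,0,0],[-1,0,0,0,0,0,0],[-1,0,0,0.012,0,0,0],[-1,0,0,0.012,0,0,0],[-1,0,0,0.009,0,0,0],[-1,0,0,0,0,0,0]]]' 25
python3 - <<'E'
from h import *
p=wrist();w=cloud(p);s=p['st'];print(s['position'],s['force'],s['grip_width'])
R=Ro.from_euler('xyz',s['tool_rot']).as_matrix();t=(w-s['position'])@R
m=(abs(t[...,0])<.02)&(t[...,2]<-.03)&(t[...,2]>-.1)&(abs(t[...,1])<.07)
for sg in(-1,1):
    q=t[m&(t[...,1]*sg>.02)];print(len(q),q[:,2].max(),np.sort(np.abs(q[q[:,2]>q[:,2].max()-.006][:,1]))[[0,-1]])
E
```

```text
clock: 6.65
position: [0.443, 0.1176, -0.0336]
tool_rot: [-3.14, 0.002, 1.154]
force: [0.8, 0.4, -0.5]
grip_width: 0.0855
finger_force: 0.0
[ 0.44296196  0.11760748 -0.03362699] [ 0.78744676  0.36175227 -0.54329561] 0.08549744126445566
12072 -0.03049231404115621 [0.02863963 0.06999638]
12221 -0.030635929750052665 [0.03005193 0.06999159]
```

```bash
python3 -m creep '[[[1,0,0,0,0,0,0],[1,0,0,0,0,0,0],[1,0,0,0,0,0,0],[1,0,0,0,0,0,0],[1,0,0,0,0,0,0]]]' 25
```

```text
clock: 7.2
position: [0.4442, 0.1179, -0.0316]
tool_rot: [3.141, -0.0, 1.154]
force: [0.0, 0.0, 6.8]
grip_width: 0.0515
finger_force: 25.9
```

```bash
python3 -m creep '[[[1,0,0,-0.02,0,0,0],[1,0,0,-0.04,0,0,0],[1,0,0,-0.045,0,0,0],[1,0.045,0.0174,0,0,0,0],[1,0.045,0.0174,0,0,0,0],[1,0,0,0,0,0,-8.1],[1,0,0,0,0,0,-8.1],[1,0,0,0,0,0,-8.1],[1,0,0,0,0,0,-8.1],[1,0,0,0,0,0,0]]]'
cat > n2.py <<'E'
from m import *
p=wrist();w=cloud(p);s=p['st'];print(s['position'].round(4),np.degrees(s['tool_rot']).round(2),s['force'].round(1),s['grip_width'])
R=Ro.from_euler('xyz',s['tool_rot']).as_matrix();t=(w-s['position'])@R
save(p,'n%d.png'%p['shot'])
for nm,bx in(('box',(.45,.55,.2,.34)),):
    m=(w[...,0]>bx[0])&(w[...,0]<bx[1])&(w[...,1]>bx[2])&(w[...,1]<bx[3])
    for z in((.028,.06),(.038,.06),(.030,.037)): print(nm,z,rect(w,m,*z))
m=(abs(t[...,1])<.035)&(abs(t[...,0])<.08)&(t[...,2]>-.056)&(t[...,2]<-.044)
q=t[m];print('lid tool',np.median(q,0).round(4),rect(t,m,-1,1))
E
python3 n2.py;ls pics
```

```text
clock: 8.2
position: [0.5122, 0.1859, 0.0731]
tool_rot: [3.142, -0.0, 1.721]
force: [-0.1, -0.0, 0.1]
grip_width: 0.0515
finger_force: 27.1
[0.5122 0.1859 0.0731] [ 1.800e+02 -2.000e-02  9.863e+01] [-0.1 -0.   0.1] 0.05150229299732434
box (0.028, 0.06) (((501.03533935546875, 271.1686096191406), (54.20166015625, 82.0), 8.668550491333008), 10070, np.float64(0.04434028423493076))
box (0.038, 0.06) (((500.7969970703125, 272.48748779296875), (44.097633361816406, 73.88695526123047), 8.654706954956055), 7104, np.float64(0.045523556971040734))
box (0.03, 0.037) (((501.03533935546875, 271.1686096191406), (54.20166015625, 82.0), 8.668550491333008), 2818, np.float64(0.032938901856188724))
lid tool [ 0.0068  0.0001 -0.0485] (((-0.006252288818359375, -0.04596710205078125), (83.33244323730469, 69.9471206665039), 0.2829863429069519), 20684, np.float64(-0.04851425654291008))
a.png
ab.png
c2.png
n16.png
n6.png
s2.png
scene1.png
side1.png
w2.png
```

```bash
python3 -m creep '[[[1,0.0436,0.0009,0,0,0,0],[1,0.0436,0.0009,0,0,0,0],[1,0,0,0.03,0,0,0],[1,0,0,0.02,0,0,0],[1,0,0,0,0,0,0],[1,0,0,0,0,0,0]]]'
```

```text
clock: 8.85
position: [0.5012, 0.2725, 0.0234]
tool_rot: [-3.141, 0.0, 1.717]
force: [0.7, 0.1, 0.0]
grip_width: 0.0512
finger_force: 27.1
```

```bash
python3 -m creep '[[[1,0,0,0.006,0,0,0],[1,0,0,0.006,0,0,0],[1,0,0,0.005,0,0,0],[1,0,0,0.004,0,0,0],[1,0,0,0.001,0,0,0],[1,0,0,0,0,0,0]]]'
```

```text
clock: 9.45
position: [0.5012, 0.2725, 0.0017]
tool_rot: [3.141, 0.0, 1.719]
force: [-4.9, -3.1, 17.1]
grip_width: 0.051
finger_force: 29.8
```

```bash
python3 -m creep '[[[-1,0,0,0,0,0,0],[-1,0,0,0,0,0,0],[-1,0,0,0,0,0,0],[-1,0,0,0,0,0,0],[-1,0,0,-0.03,0,0,0],[-1,0,0,-0.04,0,0,0],[-1,-0.05,0,-0.03,0,0,0],[-1,-0.03,0,0,0,0,0],[-1,0,0,0,0,0,0]]]'
cat > n3.py <<'E'
from m import *
p=wrist();w=cloud(p);s=p['st'];print(s['position'].round(4),np.degrees(s['tool_rot']).round(2),s['force'].round(1),s['grip_width'])
save(p,'n%d.png'%p['shot'])
m=(w[...,0]>.44)&(w[...,0]<.56)&(w[...,1]>.2)&(w[...,1]<.34)
for z in((.04,.07),(.026,.037),(.026,.07)): print(z,rect(w,m,*z))
q=w[m];q=q[q[:,2]>.04];A=np.c_[q[:,:2]-q[:,:2].mean(0),np.ones(len(q))];print('plane',np.linalg.lstsq(A,q[:,2],rcond=None)[0],np.percentile(q[:,2],[1,99]))
E
python3 n3.py;ls pics
```

```text
clock: 10.35
position: [0.5131, 0.196, 0.0975]
tool_rot: [3.14, 0.002, 1.714]
force: [-0.5, 0.2, -0.6]
grip_width: 0.0856
finger_force: 0.0
[0.5131 0.196  0.0975] [1.7993e+02 1.0000e-01 9.8200e+01] [-0.5  0.2 -0.6] 0.0856263090318405
(0.04, 0.07) (((501.2911071777344, 272.54498291015625), (52.177085876464844, 82.25957489013672), 8.472134590148926), 10766, np.float64(0.051040184058658636))
(0.026, 0.037) None
(0.026, 0.07) (((501.2911071777344, 272.54498291015625), (52.177085876464844, 82.25957489013672), 8.472134590148926), 10766, np.float64(0.051040184058658636))
plane [ 0.17563361 -1.83961778  0.14442049] [0.04963489 0.21933689]
a.png
ab.png
c2.png
n16.png
n17.png
n6.png
s2.png
scene1.png
side1.png
w2.png
```

```bash
python3 -m creep '[[[-1,0.0387,-0.0005,0,0,0,-0.4],[-1,0.0387,-0.0004,0,0,0,0],[-1,0,0,0.03,0,0,0],[-1,0,0,0.035,0,0,0],[-1,0,0,0.03,0,0,0],[-1,0,0,0.0225,0,0,0],[-1,0,0,0,0,0,0],[-1,0,0,0,0,0,0]]]'
```

```text
clock: 11.2
position: [0.4989, 0.2776, -0.0207]
tool_rot: [-3.141, -0.0, 1.727]
force: [-0.5, -0.1, -0.2]
grip_width: 0.0852
finger_force: 0.0
```

```bash
python3 -m creep '[[[1,0,0,0,0,0,0],[1,0,0,0,0,0,0],[1,0,0,0,0,0,0],[1,0,0,0,0,0,0],[1,0,0,0,0,0,0]]]' 60
```

```text
clock: 11.7
position: [0.4999, 0.2773, -0.0194]
tool_rot: [3.14, -0.001, 1.726]
force: [-2.3, -1.4, 12.5]
grip_width: 0.0529
finger_force: 61.9
```

```bash
python3 -m creep '[[[1,0,0,-0.02,0,0,0],[1,0,0,-0.04,0,0,0],[1,0,0,-0.045,0,0,0],[1,0,0,-0.045,0,0,0],[1,0,0,0,0,0,7],[1,0,0,0,0,0,7],[1,0,0,0,0,0,6.9],[1,0,0,0,0,0,0]]]' 60
python3 - <<'E'
from h import *
p=grab_frame('side');q=grab_frame('scene')
xr=np.array([np.cos(np.radians(-12)),np.sin(np.radians(-12))]);yr=np.array([-xr[1],xr[0]])
for n,f in(('side',p),('scene',q)):
    w=cloud(f);m=(w[...,0]>.45)&(w[...,0]<.68)&(w[...,1]>-.35)&(w[...,1]<-.1)&(w[...,2]>.084)&(w[...,2]<.1)
    x=w[m];a=x[:,:2]@xr;b=x[:,:2]@yr
    print(n,'x range',a.min(),a.max(),'y',b.min(),b.max())
    h=np.histogram(b[a<a.max()-.03],bins=30);print('side strip b',b[a<a.max()-.025].min(),b[a<a.max()-.025].max())
    s=b>b.min()+.03;print('far strip a',a[s].min(),a[s].max()); 
    pf=np.polyfit(b[s],a[s],1);print('slope deg',np.degrees(np.arctan(pf[0])))
    # reader top edges
    m=(w[...,0]>.4)&(w[...,0]<.7)&(w[...,1]>-.37)&(w[...,1]<-.07)&(w[...,2]>.072);print(cv2.minAreaRect((w[m][:,:2]*1000).astype(np.float32)))
save(p,'s3.png')
E
```

```text
clock: 12.5
position: [0.4993, 0.277, 0.1299]
tool_rot: [3.141, -0.001, 1.359]
force: [0.3, 0.6, -1.0]
grip_width: 0.0523
finger_force: 64.6
side x range 0.4970546832908077 0.6547242184001854 y -0.20964061612942758 -0.019248922485281948
side strip b -0.20964061612942758 -0.03452183283040773
far strip a 0.4970546832908077 0.6547242184001854
slope deg 21.34966772020549
((554.9359130859375, -212.391845703125), (243.0035400390625, 210.5794677734375), 78.4625244140625)
scene x range 0.49065815164667176 0.6850927894917963 y -0.2046342590439589 0.014295128455552685
side strip b -0.2046342590439589 0.014295128455552685
far strip a 0.49065815164667176 0.6770496985028752
slope deg 11.894091116705711
((554.2366943359375, -212.3270263671875), (238.7680206298828, 212.14996337890625), 78.32254028320312)
```

```bash
python3 -m creep '[[[1,-0.0455,0.0155,0,0,0,0],[1,-0.0455,0.0155,0,0,0,0],[1,-0.0455,0.0155,0,0,0,0],[1,-0.0455,0.0155,0,0,0,0],[1,-0.0455,0.0155,0,0,0,0],[1,-0.0455,0.0155,0,0,0,0],[1,-0.0455,0.0155,0,0,0,0],[1,-0.0455,0.0155,0,0,0,0],[1,-0.0455,0.0155,0,0,0,0],[1,-0.045,0.0155,0,0,0,0]]]' 60
python3 -m creep '[[[1,0,0,0,0,0,0],[1,0,0,0,0,0,0]]]'
cat > n4.py <<'E'
from m import *
p=wrist();w=cloud(p);s=p['st'];print(s['position'].round(4),np.degrees(s['tool_rot']).round(2),s['force'].round(1),s['grip_width'])
R=Ro.from_euler('xyz',s['tool_rot']).as_matrix();t=(w-s['position'])@R
save(p,'n%d.png'%p['shot']);print(p['shot'])
for n in('guide_far','guide_side','reader'):
    for o in outline_of(p,n)[:2]:
        g=o['region']&(w[...,2]>.0845)&(w[...,2]<.095)&(w[...,1]<-.1)
        print(n,round(o['confidence'],2),np.round(o['extent']),rect(w,g,.08,.1))
m=(abs(t[...,0])<.09)&(abs(t[...,1])<.02)&(t[...,2]<-.055)&(t[...,2]>-.085);q=t[m]
print('lid top z',np.median(q[:,2]),'front x',np.percentile(q[:,0],99.5))
E
python3 n4.py
```

```text
clock: 13.6
position: [0.5562, -0.2021, 0.1294]
tool_rot: [3.141, -0.0, 1.365]
force: [1.1, 0.7, -1.5]
grip_width: 0.0525
finger_force: 64.6
clock: 13.8
position: [0.556, -0.2011, 0.129]
tool_rot: [-3.141, -0.0, 1.362]
force: [-0.2, 1.2, -1.0]
grip_width: 0.0525
finger_force: 64.6
[ 0.556  -0.2011  0.129 ] [-1.7998e+02 -1.0000e-02  7.8020e+01] [-0.2  1.2 -1. ] 0.05251988671394004
20
guide_far 0.83 [346. 188.  27. 150.] (((619.1622924804688, -203.58065795898438), (102.34220123291016, 12.370346069335938), 78.55602264404297), 2470, np.float64(0.08682649943208892))
guide_far 0.74 [481.  65.  61. 130.] None
reader 0.9 [257. 175. 324. 339.] (((619.2128295898438, -203.7599639892578), (102.673583984375, 12.54054069519043), 78.55602264404297), 2508, np.float64(0.08682761013763032))
lid top z -0.07029235241781949 front x 0.03495731598337668
```

View pics/n20.png

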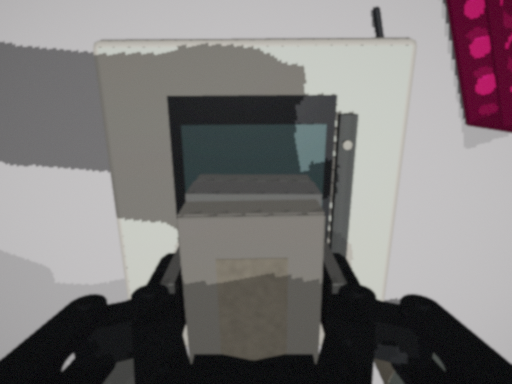

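Run:
```python
from h import *
p=wrist();w=cloud(p);s=p['st'];R=Ro.from_euler('xyz',s['tool_rot']).as_matrix();t=(w-s['position'])@R
m=(w[...,2]>.0845)&(w[...,2]<.092)&(w[...,0]>.58)&(w[...,0]<.66)
# far strip: inner edge line per row in tool coordinates
X=[];Y=[];Y2=[]
for r in range(384):
    c=np.where(m[r])[0]
    if len(c)>15: X.append(t[r,c,0].mean());Y.append(t[r,c,1].min());Y2.append(t[r,c,1].max())
for q in(Y,Y2):
    f=np.polyfit(X,q,1);print('edge: tool y at x=0',f[1],'slope deg',np.degrees(np.arctan(f[0])),'res',np.std(np.polyval(f,X)-q))
print('x range',min(X),max(X))
# lid top edges
m=(t[...,2]<-.062)&(t[...,2]>-.078)&(t[...,0]>.013)&(t[...,0]<.06)&(abs(t[...,1])<.035)
X=[];Y=[];Y2=[]
for r in range(384):
    c=np.where(m[r])[0]
    if len(c)>30: X.append(t[r,c,0].mean());Y.append(t[r,c,1].min());Y2.append(t[r,c,1].max())
for q in(Y,Y2):
    f=np.polyfit(X,q,1);print('lid edge y',f[1],'slope',np.degrees(np.arctan(f[0])))
print(min(X),max(X))
```

```text
edge: tool y at x=0 0.05659825358956087 slope deg -0.386334988092906 res 0.00018795665285500652
edge: tool y at x=0 0.06795312763041941 slope deg -0.2857676959510734 res 0.00031055728715268454
x range -0.035412694968523936 0.0591103835602277
lid edge y -0.02683596407563825 slope 1.924613291440476
lid edge y 0.025311611094554723 slope -0.6585984146300075
0.0132582746168045 0.03487445153219634
```

```bash
python3 -m creep '[[[1,-0.0125,0.01,0,0,0,-0.4],[1,-0.0125,0.01,0,0,0,0],[1,0,0,0.02,0,0,0],[1,0,0,0.025,0,0,0],[1,0,0,0.014,0,0,0],[1,0,0,0.004,0,0,0],[1,0,0,0,0,0,0],[1,0,0,0,0,0,0]]]'
```

```text
clock: 14.85
position: [0.5714, -0.2285, 0.0672]
tool_rot: [3.14, 0.0, 1.369]
force: [-0.3, -0.1, -2.0]
grip_width: 0.0526
finger_force: 64.5
```

```bash
python3 -m creep '[[[1,0,0,0.002,0,0,0],[1,0,0,0.001,0,0,0],[1,0,0,0,0,0,0],[1,0,0,0,0,0,0]]]'
```

```text
clock: 15.25
position: [0.5709, -0.2286, 0.0634]
tool_rot: [3.141, 0.0, 1.368]
force: [-0.3, 0.3, -2.2]
grip_width: 0.0528
finger_force: 64.5
```

```bash
python3 -m creep '[[[1,0,0,0.001,0,0,0],[1,0,0,0.001,0,0,0],[1,0,0,0.001,0,0,0],[1,0,0,0,0,0,0],[1,0,0,0,0,0,0]]]'
```

```text
clock: 15.75
position: [0.5709, -0.2285, 0.0607]
tool_rot: [3.141, 0.0, 1.368]
force: [-4.1, 1.4, 8.8]
grip_width: 0.0524
finger_force: 65.7
```

```bash
python3 -m creep '[[[1,0,0,-0.0005,0,0,0],[1,0,0.003,0,0,0,0],[1,0,0.003,0,0,0,0],[1,0,0.002,0,0,0,0],[1,0,0,0,0,0,0],[1,0,0,0,0,0,0]]]'
```

```text
clock: 16.35
position: [0.579, -0.2302, 0.0607]
tool_rot: [3.141, 0.0, 1.368]
force: [1.7, 0.2, 1.8]
grip_width: 0.0527
finger_force: 64.9
```

```bash
python3 -m creep '[[[1,0,0.001,0,0,0,0],[1,0,0.001,0,0,0,0],[1,0,0,0,0,0,0],[1,0,0,0,0,0,0]]]'
```

```text
clock: 16.75
position: [0.5801, -0.2304, 0.0607]
tool_rot: [-3.14, 0.0, 1.368]
force: [-5.3, 1.0, 5.6]
grip_width: 0.0523
finger_force: 65.5
```

```bash
python3 -m creep '[[[1,-0.003,-0.001,0,0,0,0],[1,-0.004,0,0,0,0,0],[1,-0.004,0,0,0,0,0],[1,-0.002,0,0,0,0,0],[1,0,0,0,0,0,0],[1,0,0,0,0,0,0]]]'
```

```text
clock: 17.35
position: [0.577, -0.2435, 0.0607]
tool_rot: [3.141, 0.0, 1.368]
force: [-0.1, -1.0, 2.8]
grip_width: 0.0524
finger_force: 65.0
```

```bash
python3 -m creep '[[[1,-0.002,0,0,0,0,0],[1,-0.001,0,0,0,0,0],[1,-0.001,0,0,0,0,0],[1,0,0,0,0,0,0],[1,0,0,0,0,0,0]]]'
```

```text
clock: 17.85
position: [0.5765, -0.2457, 0.0607]
tool_rot: [-3.141, -0.001, 1.369]
force: [0.7, 7.1, 4.9]
grip_width: 0.0526
finger_force: 65.3
```

```bash
python3 -m creep '[[[1,-0.001,0,0,0,0,0],[1,-0.001,0,0,0,0,0],[1,0,0,0,0,0,0],[1,0,0,0,0,0,0]]]'; python3 -c "
from h import *
p=wrist();save(p,'w5.png');q=grab_frame('side');print(p['st']['moment'].round(2))
a=q['image'][210:310,240:360];cv2.imwrite('pics/c5.png',np.hstack([cv2.resize(p['image'],(400,300)),cv2.resize(a,(360,300),interpolation=cv2.INTER_CUBIC)])[:,:,::-1])"
```

```text
clock: 18.25
position: [0.5764, -0.2457, 0.0608]
tool_rot: [-3.141, -0.003, 1.37]
force: [-0.0, 16.1, 8.1]
grip_width: 0.0525
finger_force: 65.7
[ 3.3  -0.12  0.01]
```

View pics/c5.png

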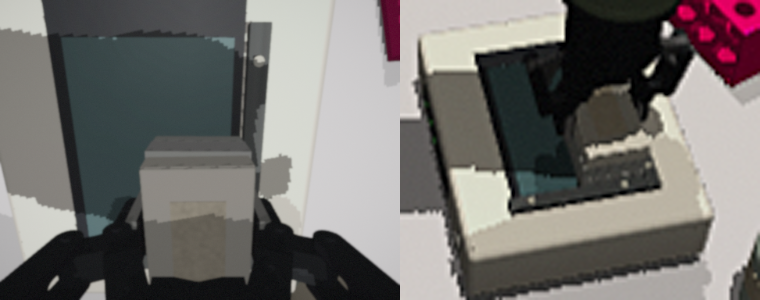

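```bash
python3 -m creep '[[[1,0.0005,0.001,0,0,0,0],[1,0,0.001,0,0,0,0],[1,0,0.001,0,0,0,0],[1,0,0,0,0,0,0],[1,0,0,0,0,0,0]]]'; python3 -c "
from h import *
print(observe()['moment'].round(2))"
```

```text
clock: 18.85
position: [0.577, -0.2459, 0.0608]
tool_rot: [-3.136, -0.003, 1.37]
force: [-16.6, 18.7, 23.0]
grip_width: 0.0527
finger_force: 67.4
[4.03 3.45 0.18]
```

```bash
python3 -m creep '[[[1,0.0005,-0.001,-0.0007,0,0,0],[1,0,0,0,0,0,0],[1,0,0,0,0,0,0]]]'; python3 -c "
from h import *
print(observe()['moment'].round(2),np.degrees(observe()['tool_rot']))"
```

```text
clock: 19.15
position: [0.5769, -0.2459, 0.061]
tool_rot: [-3.138, -0.002, 1.37]
force: [-7.4, 11.4, 6.8]
grip_width: 0.0526
finger_force: 65.6
[2.67 1.43 0.27] [-1.79799939e+02 -1.33829311e-01  7.84927732e+01]
```

Run:
```python
from h import *
p=wrist();w=cloud(p)
def ed(m,nm,n=15):
    for side in(0,-1):
        P=np.array([w[r,np.where(m[r])[0][side],:2] for r in range(384) if m[r].sum()>n])
        v=cv2.fitLine((P*1000).astype(np.float32),cv2.DIST_HUBER,0,.01,.01).ravel();a=np.degrees(np.arctan2(v[1],v[0]))%180
        print(nm,side,len(P),'ang',round(a,2),'x at ref',v[2]+(-220-v[3])*v[0]/v[1])
s=p['st'];R=Ro.from_euler('xyz',s['tool_rot']).as_matrix();t=(w-s['position'])@R
ed((w[...,2]>.0845)&(w[...,2]<.092)&(w[...,0]>.6)&(t[...,0]>.045),'strip',8)
top=(w[...,2]>.128)&(w[...,2]<.135)&(abs(t[...,1])<.029)
ed(top&(t[...,0]>.014),'lid')
q=w[top];print('top z',np.percentile(q[:,2],[5,50,95]),'lid front tool x',np.percentile(t[top][:,0],[1,99]))
A=np.c_[t[top][:,:2],np.ones(top.sum())];f=np.linalg.lstsq(A,q[:,2],rcond=None)[0];print('top tilt deg x,y',np.degrees(f[:2]))
# lid front edge angle (tool frame)
P=np.array([t[np.where(top[:,c])[0][0],c,:2] for c in range(512) if top[:,c].sum()>20]);k=np.polyfit(P[:,1],P[:,0],1);print('front slope deg',np.degrees(k[0]),len(P))
```

```text
strip 0 133 ang 78.51 x at ref 609.8497
strip -1 133 ang 78.65 x at ref 621.7855
lid 0 58 ang 79.09 x at ref 556.279
lid -1 58 ang 79.24 x at ref 608.4426
top z [0.13019219 0.13129207 0.13230493] lid front tool x [-0.02421748  0.03452387]
top tilt deg x,y [-0.20564068 -0.29096979]
front slope deg 1.0290527789198776 149
```

Run:
```python
from h import *
ws=[wrist() for _ in range(3)]
p=ws[-1];s=p['st'];R=Ro.from_euler('xyz',s['tool_rot']).as_matrix()
w=np.nanmean([cloud(q) for q in ws],0);t=(w-s['position'])@R
print(s['moment'].round(2),s['position'])
for nm,lo,hi in(('lid side/top',.120,.135),('base',.095,.117)):
    m=(w[...,2]>lo)&(w[...,2]<hi)&(abs(t[...,1])<.03)&(t[...,0]>.02)&(t[...,0]<.05)
    P=np.array([[t[i,c,1],t[i,c,0],w[i,c,2]] for c in range(512) for i in [np.where(m[:,c])[0]] if len(i)>2 for i in [i[0]]])
    if len(P)<30: print(nm,len(P));continue
    P=P[abs(P[:,0])<.022];k=np.polyfit(P[:,0],P[:,1],1);print(nm,len(P),'slope',np.degrees(np.arctan(k[0])),'x0',k[1],'z',np.median(P[:,2]),'res',np.std(P[:,1]-np.polyval(k,P[:,0])))
im=p['image'][150:260,150:370];cv2.imwrite('pics/c6.png',cv2.resize(im,None,fx=3.5,fy=3.5,interpolation=cv2.INTER_CUBIC)[:,:,::-1])
```

```text
[2.72 1.41 0.27] [ 0.57693098 -0.24591812  0.06094846]
lid side/top 116 slope 0.95640923159962 x0 0.034540699524119436 z 0.12060714724695154 res 0.00011409284534774694
base 100 slope -0.07583257140151031 x0 0.037131990252722395 z 0.0956497263869455 res 9.852337088808755e-05
```

View pics/c6.png

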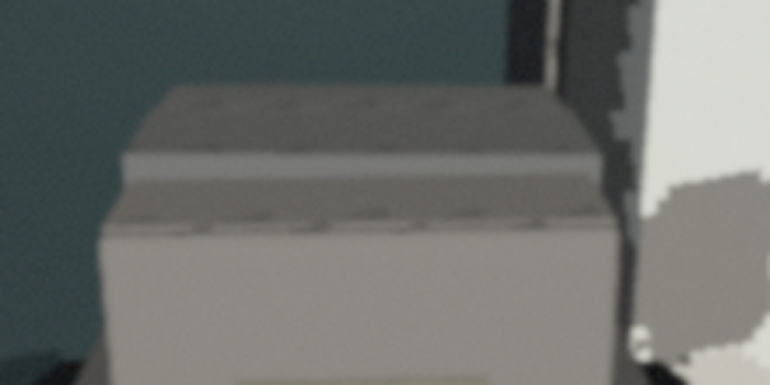

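```bash
python3 -m creep '[[[1,0,0,0,0,0,0],[1,0,0,0,0,0,0],[1,0,0,0,0,0,0]]]' && python3 -c "
from workcell import *
print(job_done())"
```

```text
clock: 19.65
position: [0.577, -0.2459, 0.061]
tool_rot: [-3.138, -0.002, 1.37]
force: [-6.1, 12.7, 7.5]
grip_width: 0.0526
finger_force: 65.6
the job is handed in; nothing more can be done
None
```

The job is handed in at 19.65 s: the lid is fully down on the cryobox, and the arm is still holding the closed box upright on the reader glass, pressed into the corner with about 9 N on the far strip and 11 N on the side strip.

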